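# Set the laminator's heat pointer with the inner push-and-turn knob, then start it

### The job

Set the laminator to its preset heat: grip the blue inner knob, push it down gently until you feel it bite on the pointer disc (about 13 N of push in all, never ramming it), and, keeping it pushed in, turn it counterclockwise until the red pointer points at the yellow tab on the grey outer ring. Leave the outer ring where it is. Then let the knob spring back up and press the green start button, leaving everything else on the desk alone.

Things in the scene. Friction and masses are not known exactly. Their poses are not given: they have to be found in the camera images.
- laminator: white office laminator, fixed to the desk, 160 mm deep (x) by 400 mm wide (y) by 70 mm high. Origin at the centre of its underside, z up. Its flat top is at z = 70 mm. The dial's upright axis passes through its point x 0, y +90 mm; the start button is at x -35, y -50 mm
- knob: blue inner knob on the dial's axis: a bar grip 34 mm long (along its x), 16 mm thick (y), on a round skirt 34 mm across. Origin on the axis, level with the laminator's top; with the knob up, the skirt spans 18 to 26 mm and the bar 26 to 54 mm above that. Starts within 0.6 rad of the laminator's x. Not pushed in, it spins freely and drives nothing; it can be let go and retaken at will
- knob_grip (a point): point on the knob's axis, in the middle of the bar, 10 mm below the bar's top, a good height to grip; axes as the knob's. Gripping lower than about 5 mm below this risks touching the ring when the knob is pushed in
- dial: black pointer disc under the knob, 66 mm across, its top 6 mm above the laminator's top (sinks about 1 mm under the pressed knob), with a red pointer mark along its +x. Origin on the axis, level with the laminator's top. Turned by the pressed knob (friction 0.03 N m); it stays where it is left
- pointer_tip (a point): the outer tip of the red pointer, 31 mm from the dial's axis; its x axis points along the pointer, outward
- tab (a point): middle of the yellow tab (13 by 8 mm) on the grey outer ring, 41.5 mm from the dial's axis; its x axis points outward. The ring is 96 mm outside and 70 mm inside across, its top 8 mm (tab 9.5 mm) above the laminator's top. It turns at a touch (0.015 N m) and must not be shifted. At the start the pointer stands 0.45 to 1.45 rad clockwise (from above) of the tab
- press (a joint): how far the inner knob is pushed in, m: 0 up, at most 0.016. A light spring resists (2.5 N, plus 0.2 N per mm) until, after 3 to 10 mm (differs each time; felt, not seen), it bites on the disc and the push rises by about 12 N per mm. With 5 N or more on the disc beyond the spring it drives the disc, with less it slips; over 16 N on the disc damages it. Good: 11 to 16 N of push in all
- start_top (a point): centre of the top face of the green start button, 24 mm across; it is pressed straight down
- start (a joint): how far the start button is pushed in, m: 0 up, 0.005 fully down (5 N); springs back
- stamp: rubber stamp with round wooden grip, 30 x 45 mm, 51 mm high, standing loose on the laminator's right end (its -y end); bystander, origin under its centre
- mug: blue mug, 80 mm across, 90 mm high; bystander, origin under its centre
- stapler: grey and black stapler 150 x 36 x 41 mm; bystander, origin under its centre
- tape: grey tape dispenser 150 x 55 x 92 mm; bystander, origin under its centre
- punch: grey hole punch 100 x 120 x 62 mm; bystander, origin under its centre
- glue: orange glue stick, 28 mm across, 85 mm high, standing; bystander, origin under its centre

How it is judged:
On the way, in this order (a step that is already met when the one before it is completed fails the run):
1. the knob is pushed in until it bites on the pointer disc (contact force between knob and dial above 3 N), for 0.1 s.
2. the pointer is at the yellow tab and the knob is back up (angle between the x axis of pointer_tip and the x axis of tab, either way round below 0.13 rad and horizontal distance between pointer_tip and tab below 0.025 m and value of joint press below 0.0015 m), for 0.2 s.
3. the start button is pushed in (value of joint start above 0.0038 m), for 0.02 s.
At the end, for the whole second after the job is handed in: The red pointer points at the yellow tab within 0.13 rad (7 degrees), the inner knob and the start button are back up (within 1.5 mm), the ring's tab is within 5 mm of where it was and the bystanders within 20 mm (all of step 2 and value of joint start below 0.0015 m and distance of tab from where it was at the start of the episode below 0.005 m and distance of each of stamp, mug, stapler, tape, punch, glue from where it was at the start of the episode below 0.02 m); the robot touches nothing.
It fails at once if the knob is rammed onto the pointer disc (more than 16 N between them) (contact force between knob and dial above 16 N).
It fails at once if the outer ring is shifted (its tab by more than 5 mm) (distance of tab from where it was at the start of the episode above 0.005 m).
It fails at once if a bystander is disturbed (moved by more than 20 mm) (distance of any of stamp, mug, stapler, tape, punch, glue from where it was at the start of the episode above 0.02 m).
It also fails if it takes over 64 s, if anything falls off the work surface, if the arm or the gripper's body presses on something with over 40 N, if the wrist force passes 120 N, or if a joint passes its speed limit or range.

### The arm

A 6-joint arm with a two-finger parallel gripper is mounted at the origin on the work surface. World frame = base frame: x ahead of the robot, y to its left, z up, the work surface at z = 0. Lengths are in m, angles in rad, forces in N, time in s.
With the tool pointing down it reaches from about 0.35 to 0.775 m from the base axis. Payload 5.5 kg.
Tool frame: the origin (TCP) lies on the mounting face of the last link; the fingertips stand 173 mm ahead of it and the grasp point (between the pads) lies 155 mm ahead of it; z points along the fingers, y is the direction in which the jaws open and shut (so a half turn about z gives the same grasp; the last joint's range is limited). The gripper opens to 85 mm and grips with 20 to 120 N. Pads are 22 mm wide; open, the fingers measure 114 mm over their backs; the gripper's body (76 mm by 85 mm) begins 54 mm behind the grasp point. The pads swing forward as they close: fully open they stand 13 mm farther back than shut.
Start: joints at [-1.287, 0.313, 0.046, 1.304, 0, 1.431], TCP at [0.236, -0.524, 0.405] pointing down, gripper open.
Joint ranges: [-2.76, 2.76], [-0.86, 1.69], [-1.03, 1.26], [-2.2, 2.34], [-1.47, 1.5], [-3.14, 3.14]. Speed limits (rad/s): [2.57, 2.57, 3.14, 3.14, 3.14, 3.14].

### API

Orientations are given as a unit quaternion [w, x, y, z].
In Python, from workcell import * gives the robot as it stands. The module is installed in compiled form; this text tells all that it offers.
- The arm moves only by the shell command python3 -m crank 'ROWS' [FORCE]. ROWS is JSON, a list of rows, each a list of 7 numbers: the shift along the tool's x, y, z in mm, then the turn, a rotation vector about the tool's x, y, z in degrees, then the opening, from 0 (shut) to 1 (fully open). A call has exactly 8 rows; each row shifts and turns the commanded pose from where the row before left it, along the tool's axes as they then stand; what a row does not reach is not made up. A row lasts 1/8 s, in which the tool goes at most 62.5 mm and 10.7 degrees, less where a joint would pass 70% of its speed; a pose out of reach is approached as far as the arm can. A call with a gripper value outside its range is refused whole. The fingers move at their own pace and stop on an object; FORCE is the grip in N (left out, the last holds). Time passes only in rows, so rows that do not move let the fingers close, or fill a call up. It gives the time, the measured TCP pose, the force and the opening at its end, in the units of the state.
- get_state(): the state, without advancing time (a new reading comes with each control period).
- read_camera(name): name is "scene" or "top"; returns the picture (384x512x3 uint8, blue, green, red); there is no depth.
- calibration(name): a dict with "fx", "fy", "cx", "cy" (pixels), "k1" (the pictures are not rectified: a ray, as slopes to the right and down, at radius r is drawn at 1 + k1 r^2 times it, then the intrinsics apply), "extrinsics" (4x4, takes a point from world to camera coordinates). Camera axes: x right, y down, z forward; pixel columns grow to the right and rows downward; lengths in m; the calibration is good to about 2 mm. A picture is of the moment at which its call begins. calibration takes no time and is no camera call.
- hand_in(): hands the job in, once; it reports no verdict.
The state is a dict: "clock": time; "joint_pos": joint angles; "qvel": joint speeds; "tau": joint torques, N m; "tcp_pos": TCP position; "orientation": TCP orientation; "wrist_force": force on the tool from outside, world axes, zero at the start; "ft_torque": the same for the moment, N m; "finger_gap": finger opening in m.
Only numpy, scipy, OpenCV 4.12 (cv2) and the standard library are available. Lean on these libraries where they do the work, as an engineer would, in place of code of your own. Each camera call takes 0.05 s, during which the arm holds its last target.

## Working session

There is one attempt and no reset: what is moved stays moved. The work goes in short steps, Python scripts to look and compute and a shell command to move; the robot and the scene stay as the last step left them, time stands still between calls to the robot, and variables do not carry over. Pictures are saved under pics/ and viewed, and the job is handed in when it is done.

```bash
mkdir -p pics; python3 - <<'E'
from workcell import *
import cv2
s=get_state();print(s)
for n in("scene","top"):
    im=read_camera(n);cv2.imwrite(f"pics/{n}0.png",im);c=calibration(n);print(n,c)
E
```

```text
{'clock': 0.0, 'joint_pos': array([-1.28660952e+00,  3.13983956e-01,  4.49657392e-02,  1.30361522e+00,
       -1.05113688e-05,  1.43120114e+00]), 'qvel': array([ 1.82233306e-03, -9.74566713e-05,  4.77132443e-04, -2.10302573e-04,
        6.61626448e-05, -5.04657550e-05]), 'tau': array([-1.28305011e-03, -4.80622315e+01,  2.98537624e+01,  1.94636313e-02,
       -6.16889452e-05,  6.14057285e-06]), 'tcp_pos': array([ 0.23637961, -0.52393658,  0.40381254]), 'orientation': array([-9.15774856e-04,  9.77634556e-01,  2.10308897e-01, -7.15917228e-05]), 'wrist_force': array([0.2452278 , 0.30181948, 1.21513711]), 'ft_torque': array([-0.04377826,  0.00020814, -0.03877294]), 'finger_gap': 0.08536462534578863}
scene {'fx': 355.62301869693744, 'fy': 355.62301869693744, 'cx': 256.7753259093395, 'cy': 190.9880047145702, 'k1': 0.020852616457906155, 'extrinsics': array([[ 0.1125064 ,  0.99354668,  0.014398  , -0.04746873],
       [ 0.84092465, -0.08748496, -0.53403381, -0.36930793],
       [-0.52932792,  0.07218985, -0.84534051,  1.33703658],
       [ 0.        ,  0.        ,  0.        ,  1.        ]])}
top {'fx': 420.5029867647441, 'fy': 420.5029867647441, 'cx': 257.84213970512343, 'cy': 190.5970580670751, 'k1': -0.1500622914032954, 'extrinsics': array([[-8.77715217e-03, -9.99961329e-01,  5.49152823e-04,
        -5.56187393e-03],
       [-9.95329819e-01,  8.68370084e-03, -9.61412746e-02,
         4.85987476e-01],
       [ 9.61327881e-02, -1.39043478e-03, -9.95367547e-01,
         1.55206579e+00],
       [ 0.00000000e+00,  0.00000000e+00,  0.00000000e+00,
         1.00000000e+00]])}
```

View pics/scene0.png

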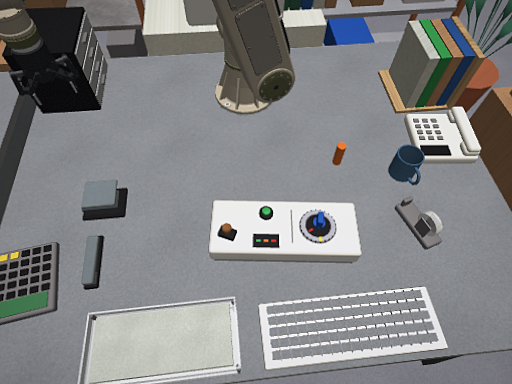

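View pics/top0.png

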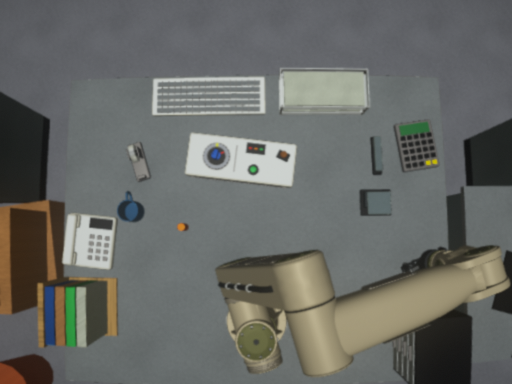

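The scene view has the laminator around (285,230), with the dial at (318,226) and the button at (266,212). In the top view the dial is at (216,155) and the button at (253,170). I'll zoom in on both and segment by colour.

```bash
cat > h.py <<'E'
from workcell import *
import cv2, numpy as np
def ray(n,uv):
    c=calibration(n);x=(uv[0]-c['cx'])/c['fx'];y=(uv[1]-c['cy'])/c['fy']
    rd=np.hypot(x,y);r=rd
    for _ in range(30): r=rd/(1+c['k1']*r*r)
    s=r/rd if rd>0 else 1
    E=c['extrinsics'];R=E[:3,:3];t=E[:3,3]
    return -R.T@t, R.T@np.array([x*s,y*s,1])
def onz(n,uv,z):
    o,d=ray(n,uv);return o+d*(z-o[2])/d[2]
def proj(n,p):
    c=calibration(n);q=c['extrinsics'][:3,:3]@np.asarray(p)+c['extrinsics'][:3,3]
    x,y=q[:2]/q[2];k=1+c['k1']*(x*x+y*y);return np.array([c['cx']+c['fx']*x*k,c['cy']+c['fy']*y*k])
def two(a,b):
    o1,d1=ray('scene',a);o2,d2=ray('top',b)
    A=np.stack([d1,-d2],1);s=np.linalg.lstsq(A,o2-o1,rcond=None)[0]
    p=o1+s[0]*d1;q=o2+s[1]*d2;return (p+q)/2,np.linalg.norm(p-q)
def masks(im):
    h=cv2.cvtColor(im,cv2.COLOR_BGR2HSV)
    return dict(green=cv2.inRange(h,(45,90,50),(85,255,255)),red1=cv2.inRange(h,(0,140,90),(6,255,255))|cv2.inRange(h,(174,140,90),(180,255,255)),
      yellow=cv2.inRange(h,(22,110,100),(35,255,255)),blue=cv2.inRange(h,(104,150,60),(125,255,255)),white=cv2.inRange(h,(0,0,185),(180,40,255)))
def cents(m,box,mn=3):
    x0,y0,x1,y1=box;s=np.zeros_like(m);s[y0:y1,x0:x1]=m[y0:y1,x0:x1]
    n,l,st,c=cv2.connectedComponentsWithStats(s)
    return [(int(st[i,4]),c[i].round(2).tolist()) for i in range(1,n) if st[i,4]>=mn]
E
python3 - <<'E'
from h import *
for n,b in(("scene",(200,185,370,270)),("top",(175,120,305,195))):
    im=cv2.imread(f"pics/{n}0.png");ms=masks(im)
    for k in ms: print(n,k,cents(ms[k],b))
    x0,y0,x1,y1=b
    m=np.zeros_like(ms['white']);m[y0:y1,x0:x1]=ms['white'][y0:y1,x0:x1]
    c=max(cv2.findContours(m,0,2)[0],key=cv2.contourArea);c=cv2.convexHull(c);print(cv2.minAreaRect(c),cv2.approxPolyDP(c,4,True).reshape(-1,2).tolist())
a=cv2.imread("pics/scene0.png")[192:262,270:370];cv2.imwrite("pics/c1.png",cv2.resize(a,None,fx=7,fy=7,interpolation=cv2.INTER_CUBIC))
a=cv2.imread("pics/top0.png")[125:195,180:300];cv2.imwrite("pics/c2.png",cv2.resize(a,None,fx=6,fy=6,interpolation=cv2.INTER_CUBIC))
E
```

```text
scene green [(64, [265.94, 210.67]), (15, [258.0, 240.0])]
scene red1 [(13, [310.31, 229.54]), (17, [273.35, 240.06])]
scene yellow [(18, [320.0, 238.5])]
scene blue [(154, [319.26, 220.71])]
scene white [(6142, [283.7, 227.22])]
((285.40887451171875, 227.2386474609375), (152.14492797851562, 52.33647155761719), 1.1017061471939087) [[213, 202], [352, 203], [361, 253], [212, 252]]
top green [(7, [261.0, 148.71]), (40, [252.8, 168.92])]
top red1 [(5, [249.8, 147.6])]
top yellow [(5, [216.6, 144.8])]
top blue [(54, [215.41, 153.94])]
top white [(3206, [241.97, 160.27])]
((240.44744873046875, 159.05203247070312), (106.56108856201172, 40.7025032043457), 6.632514476776123) [[191, 134], [294, 145], [291, 184], [187, 173]]
```

View pics/c1.png

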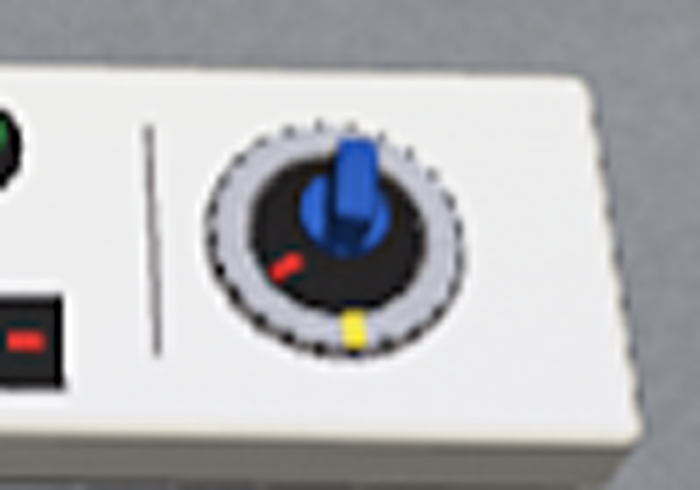

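View pics/c2.png

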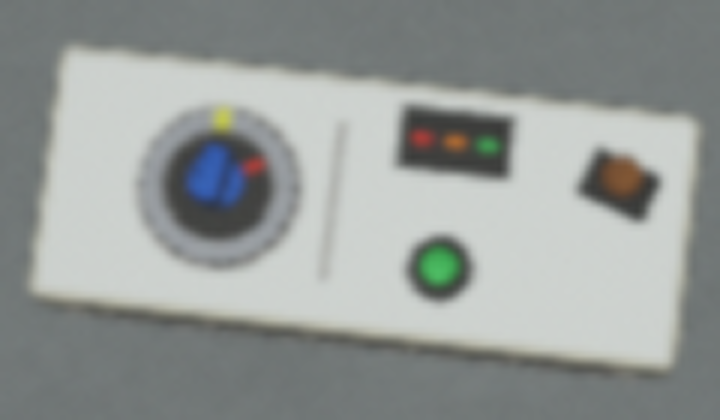

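The scene crop shows the red pointer at about (310.3,229.5), the yellow tab at (320,238.5) and the bar top near (321,213). In the top crop the tab is at (216.6,144.8) and the button at (252.8,168.9). Next I'll project these onto their planes.

```bash
python3 - <<'E'
from h import *
box={"scene":(200,185,370,270),"top":(175,120,305,195)}
for n in box:
    im=cv2.imread(f"pics/{n}0.png");ms=masks(im)
    # laminator top corners
    cor=dict(scene=[[213,202],[352,203],[361,253],[212,252]],top=[[191,134],[294,145],[291,184],[187,173]])[n]
    P=np.array([onz(n,c,.07)[:2] for c in cor]);
    print(n,"corners",P.round(4).tolist(),np.linalg.norm(P-np.roll(P,-1,0),axis=1).round(3))
    # ring: hole in white near dial
    w=ms['white'];x0,y0,x1,y1=dict(scene=(295,205,343,247),top=(198,138,234,174))[n]
    s=255-w[y0:y1,x0:x1]
    k=max(cv2.findContours(s,0,1)[0],key=cv2.contourArea).reshape(-1,2)+[x0,y0]
    h=cv2.convexHull(k.astype(np.int32)).reshape(-1,2)
    Q=np.array([onz(n,c,.076)[:2] for c in h]);(cx,cy),r=cv2.minEnclosingCircle(Q.astype(np.float32))
    # algebraic circle
    A=np.c_[2*Q,np.ones(len(Q))];sol=np.linalg.lstsq(A,(Q**2).sum(1),rcond=None)[0]
    print("ring c",sol[:2].round(4),"r",np.sqrt(sol[2]+sol[:2]@sol[:2]).round(4),"enc",round(cx,4),round(cy,4),round(r,4))
print("scene yellow",onz("scene",(320,238.5),.0795),"red",onz("scene",(310.31,229.54),.0765),"green",onz("scene",(265.94,210.67),.08))
print("top yellow",onz("top",(216.6,144.8),.0795),"green",onz("top",(252.8,168.92),.08))
print("two yellow",two((320,238.5),(216.6,144.8)),"green",two((265.94,210.67),(252.8,168.92)))
# fit laminator yaw via green + dial
E
```

```text
scene corners [[0.5064, -0.1344], [0.5504, 0.2549], [0.6998, 0.2396], [0.6562, -0.144]] [0.392 0.15  0.386 0.15 ]
ring c [0.6134 0.1411] r 0.05 enc 0.6132 0.1413 0.0508
top corners [[0.6944, 0.2362], [0.649, -0.1445], [0.5045, -0.1308], [0.5485, 0.2494]] [0.383 0.145 0.383 0.146]
ring c [0.6102 0.1418] r 0.0512 enc 0.6098 0.1419 0.052
scene yellow [0.6525191  0.13978824 0.0795    ] red [0.62281164 0.12018752 0.0765    ] green [0.55516046 0.00907184 0.08      ]
top yellow [0.65034546 0.13984446 0.0795    ] green [0.55968917 0.00787821 0.08      ]
two yellow (array([0.65108071, 0.14038696, 0.07628593]), np.float64(0.00047044935539684114)) green (array([0.55874617, 0.00809026, 0.08659589]), np.float64(0.0005647518179592491))
```

```bash
python3 - <<'E'
from h import *
for n in ("scene","top"): print(n,ray(n,(256,190))[0].round(3))
a=cv2.imread("pics/scene0.png")[202:252,295:345];b=cv2.imread("pics/top0.png")[134:174,196:236]
cv2.imwrite("pics/c3.png",np.hstack([cv2.resize(a,(400,400),interpolation=0),cv2.resize(b,(400,400),interpolation=0)]))
im=cv2.imread("pics/scene0.png");h=cv2.cvtColor(im,cv2.COLOR_BGR2HSV)
print("V scene");
for y in range(208,232): print(y,' '.join('%3d'%h[y,x,2] if 100<h[y,x,0]<128 and h[y,x,1]>130 else ' . ' for x in range(308,332)))
im=cv2.imread("pics/top0.png");h=cv2.cvtColor(im,cv2.COLOR_BGR2HSV)
for y in range(144,164): print(y,' '.join('%3d'%h[y,x,2] if 100<h[y,x,0]<128 and h[y,x,1]>110 else ' . ' for x in range(204,228)))
E
```

```text
scene [ 1.024 -0.082  0.934]
top [ 0.334 -0.008  1.592]
V scene
208  .   .   .   .   .   .   .   .   .   .   .   .   .   .   .   .   .   .   .   .   .   .   .   . 
209  .   .   .   .   .   .   .   .   .   .   .   .   .   .   .   .   .   .   .   .   .   .   .   . 
210  .   .   .   .   .   .   .   .   .   .   .   .   .   .   .   .   .   .   .   .   .   .   .   . 
211  .   .   .   .   .   .   .   .   .   .   .   .   .   .   .   .   .   .   .   .   .   .   .   . 
212  .   .   .   .   .   .   .   .   .   .   .  178 176 168 170  .   .   .   .   .   .   .   .   . 
213  .   .   .   .   .   .   .   .   .   .  147 178 184 185 188 178  .   .   .   .   .   .   .   . 
214  .   .   .   .   .   .   .   .   .   .  136 181 187 187 191 175  .   .   .   .   .   .   .   . 
215  .   .   .   .   .   .   .   .   .   33 148 187 188 188 192 163  .   .   .   .   .   .   .   . 
216  .   .   .   .   .   .   .   .   .   40 155 189 189 189 195 147  .   .   .   .   .   .   .   . 
217  .   .   .   .   .   .   .  137 102  57 159 190 190 188 197 146  .   .   .   .   .   .   .   . 
218  .   .   .   .   .   .  143 202 
[... 2662 characters left out ...]
 
157  .   .   .   .   .   .   .   .  127 152 160 149 127 142 158 138  .   .   .   .   .   .   .   . 
158  .   .   .   .   .   .   .   .   .  103 110 105 105 129 133 105  .   .   .   .   .   .   .   . 
159  .   .   .   .   .   .   .   .   .   .   .   .   .   .   .   .   .   .   .   .   .   .   .   . 
160  .   .   .   .   .   .   .   .   .   .   .   .   .   .   .   .   .   .   .   .   .   .   .   . 
161  .   .   .   .   .   .   .   .   .   .   .   .   .   .   .   .   .   .   .   .   .   .   .   . 
162  .   .   .   .   .   .   .   .   .   .   .   .   .   .   .   .   .   .   .   .   .   .   .   . 
163  .   .   .   .   .   .   .   .   .   .   .   .   .   .   .   .   .   .   .   .   .   .   .   .
```

View pics/c3.png

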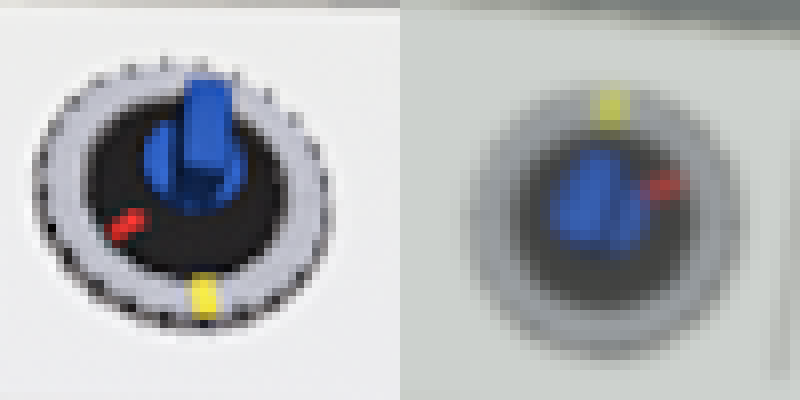

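```bash
python3 - <<'E'
from h import *
q=[(318.3,211.8),(323.2,211.5),(322.9,222.8),(317.6,222.1)]
P=np.array([onz("scene",c,.124)[:2] for c in q]);print(P.round(4),P.mean(0))
for a,b in((0,3),(1,2),(0,1),(3,2)):
    d=P[b]-P[a];print(a,b,np.linalg.norm(d).round(4),np.arctan2(d[1],d[0]).round(3))
c=np.array([.612,.1418])
for n in("scene","top"):
  for ang in(-.2,0,.2,.3,.4):
    R=np.array([[np.cos(ang),-np.sin(ang)],[np.sin(ang),np.cos(ang)]])
    print(n,ang,[proj(n,[*(c+R@v),.124]).round(1).tolist() for v in np.array([[-.017,-.008],[-.017,.008],[.017,.008],[.017,-.008]])])
E
```

```text
[[0.5969 0.1396]
 [0.5973 0.1525]
 [0.6296 0.1447]
 [0.6262 0.1316]] [0.61250843 0.14210903]
0 3 0.0304 -0.264
1 2 0.0332 -0.236
0 1 0.0129 1.536
3 2 0.0135 1.317
scene -0.2 [[317.2, 210.8], [323.4, 211.4], [323.5, 223.0], [317.3, 222.4]]
scene 0 [[316.0, 211.4], [322.0, 210.8], [324.8, 222.4], [318.7, 223.0]]
scene 0.2 [[314.9, 212.1], [320.6, 210.5], [325.9, 221.6], [320.1, 223.3]]
scene 0.3 [[314.4, 212.6], [319.8, 210.5], [326.3, 221.1], [320.9, 223.3]]
scene 0.4 [[314.1, 213.1], [319.1, 210.5], [326.7, 220.6], [321.6, 223.3]]
top -0.2 [[216.0, 157.9], [211.6, 157.1], [213.6, 147.8], [218.0, 148.6]]
top 0 [[217.0, 157.6], [212.5, 157.6], [212.6, 148.2], [217.1, 148.1]]
top 0.2 [[217.9, 157.0], [213.5, 157.9], [211.7, 148.7], [216.1, 147.8]]
top 0.3 [[218.4, 156.7], [214.0, 158.0], [211.3, 149.1], [215.6, 147.7]]
top 0.4 [[218.7, 156.3], [214.6, 158.1], [210.9, 149.4], [215.0, 147.7]]
```

```bash
cat >> h.py <<'E'
from scipy.spatial.transform import Rotation as Ro
def pose():
    s=get_state();q=s['orientation'];return s['tcp_pos'],Ro.from_quat(q,scalar_first=True),s
def status():
    p,R,s=pose();x=R.as_matrix()[:,0];z=R.as_matrix()[:,2]
    print('t',round(s['clock'],2),'tcp',(p*1000).round(1),'phi',np.arctan2(x[1],x[0]).round(4),'z',z.round(4),'F',s['wrist_force'].round(2),'T',s['ft_torque'].round(3),'gap',round(s['finger_gap']*1000,1),'j',s['joint_pos'].round(3))
def plan(goal,turn,n):
    p,R,s=pose();d=(np.array(goal)-p)*1000/n
    for i in range(n):
        print((R.inv().apply(d)).round(1).tolist());R=R*Ro.from_rotvec([0,0,np.radians(turn/n)])
E
python3 - <<'E'
from h import *
status();plan([.6125,.142,.40],-141.4,16)
E
```

```text
t 0.1 tcp [ 236.4 -524.   403.9] phi 0.4238 z [-5.0e-04  1.6e-03 -1.0e+00] F [-0.95  0.05  0.  ] T [-0.05  -0.041  0.006] gap 85.3 j [-1.287  0.314  0.045  1.304  0.     1.431]
[38.5, -28.3, 0.3]
[42.4, -22.0, 0.3]
[45.3, -15.2, 0.3]
[47.1, -8.1, 0.3]
[47.8, -0.8, 0.3]
[47.3, 6.6, 0.3]
[45.8, 13.8, 0.3]
[43.1, 20.7, 0.3]
[39.4, 27.0, 0.3]
[34.8, 32.8, 0.3]
[29.4, 37.7, 0.3]
[23.2, 41.8, 0.3]
[16.5, 44.9, 0.3]
[9.4, 46.9, 0.3]
[2.1, 47.8, 0.3]
[-5.2, 47.5, 0.3]
```

```bash
python3 -m crank '[[38.5,-28.3,0,0,0,-8.8,1],[42.4,-22,0,0,0,-8.8,1],[45.3,-15.2,0,0,0,-8.8,1],[47.1,-8.1,0,0,0,-8.8,1],[47.8,-0.8,0,0,0,-8.8,1],[47.3,6.6,0,0,0,-8.8,1],[45.8,13.8,0,0,0,-8.8,1],[43.1,20.7,0,0,0,-8.8,1]]' 60
python3 - <<'E'
from h import *
status();plan([.6125,.142,.40],-71,8)
E
```

```text
clock: 1.1
tcp_pos: [0.4257, -0.1902, 0.4044]
orientation: [-0.0, 0.676, 0.737, -0.0]
wrist_force: [0.6, -0.4, -0.5]
finger_gap: 0.085
t 1.1 tcp [ 425.7 -190.2  404.4] phi 1.6574 z [-3.e-04  2.e-04 -1.e+00] F [ 0.6  -0.37 -0.45] T [-0.009  0.001  0.03 ] gap 85.0 j [-0.593  0.103 -0.22   1.248 -0.     0.892]
[39.3, 26.9, 0.6]
[34.7, 32.6, 0.6]
[29.3, 37.6, 0.6]
[23.1, 41.6, 0.6]
[16.4, 44.7, 0.6]
[9.3, 46.7, 0.6]
[2.0, 47.6, 0.6]
[-5.3, 47.3, 0.6]
```

```bash
python3 -m crank '[[39.3,26.9,0.6,0,0,-8.8,1],[34.7,32.6,0.6,0,0,-8.8,1],[29.3,37.6,0.6,0,0,-8.8,1],[23.1,41.6,0.6,0,0,-8.8,1],[16.4,44.7,0.6,0,0,-8.8,1],[9.3,46.7,0.6,0,0,-8.8,1],[2,47.6,0.6,0,0,-8.8,1],[-5.3,47.3,0.6,0,0,-8.8,1]]' 60
python3 - <<'E'
from h import *
status();plan([.6125,.142,.272],0,1)
im=read_camera("scene");cv2.imwrite("pics/s1.png",cv2.resize(im[120:280,220:420],None,fx=4,fy=3.7))
E
```

```text
clock: 2.1
tcp_pos: [0.6158, 0.14, 0.3993]
orientation: [-0.0, 0.127, 0.992, -0.0]
wrist_force: [0.9, -0.8, 0.4]
finger_gap: 0.0855
t 2.1 tcp [615.8 140.  399.3] phi 2.8864 z [-8.e-04 -2.e-04 -1.e+00] F [ 0.9  -0.75  0.36] T [-0.007 -0.034 -0.   ] gap 85.5 j [ 0.097  0.428  0.2    1.344 -0.     0.352]
[3.6, 1.2, 127.3]
```

View pics/s1.png

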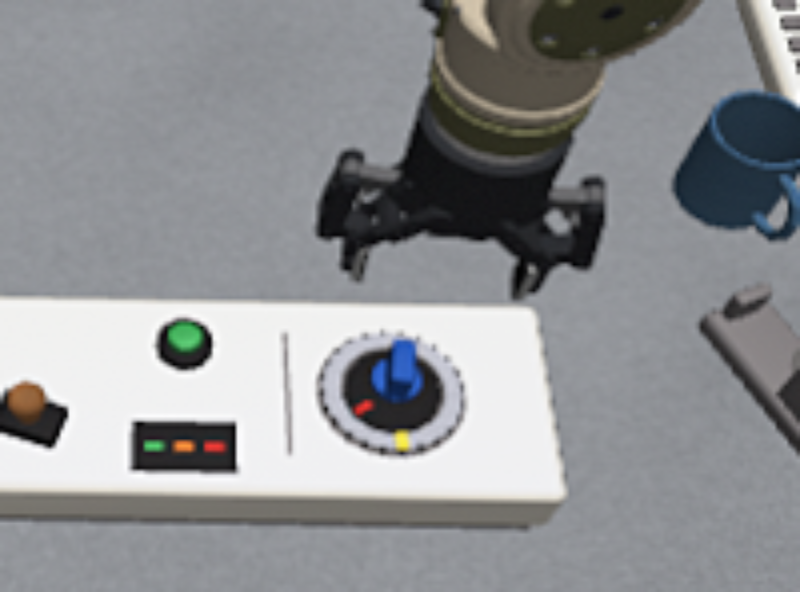

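The gripper is above the dial, with its jaws straddling the blue bar at crop (400,365). Now I'll lower it.

```bash
python3 -m crank '[[3.6,1.2,20,0,0,0,1],[0,0,20,0,0,0,1],[0,0,20,0,0,0,1],[0,0,20,0,0,0,1],[0,0,20,0,0,0,1],[0,0,12,0,0,0,1],[0,0,10,0,0,0,1],[0,0,0,0,0,0,1]]' 60
python3 - <<'E'
from h import *
status();plan([.6125,.142,.272],0,1)
im=read_camera("scene");cv2.imwrite("pics/s2.png",cv2.resize(im[150:260,260:380],None,fx=5,fy=5,interpolation=2))
im=read_camera("top");cv2.imwrite("pics/t2.png",cv2.resize(im[120:200,170:300],None,fx=5,fy=5,interpolation=2))
E
```

```text
clock: 3.15
tcp_pos: [0.6118, 0.1405, 0.2772]
orientation: [-0.001, 0.13, 0.992, -0.0]
wrist_force: [-0.4, 0.4, 0.0]
finger_gap: 0.0856
t 3.15 tcp [611.8 140.5 277.2] phi 2.8811 z [-1.3e-03 -2.0e-04 -1.0e+00] F [-0.38  0.43  0.03] T [0.03  0.023 0.011] gap 85.6 j [ 0.098  0.476 -0.029  1.067 -0.     0.358]
[-0.3, 1.6, 5.2]
```

View pics/s2.png

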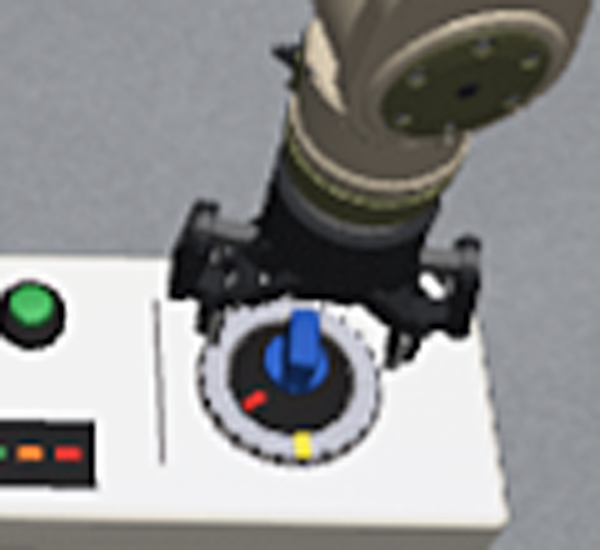

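View pics/t2.png

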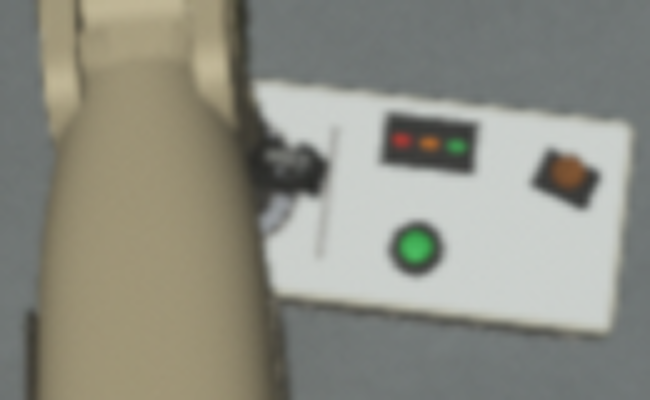

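In the scene crop the fingertips are at (210,330) and (395,360), centred on the bar at (303,338). I'll lower 5 mm and close to just above bar width, then grip.

```bash
python3 -m crank '[[-0.3,1.5,2.5,0,0,0,1],[0,0,2.5,0,0,0,1],[0,0,0,0,0,0,0.6],[0,0,0,0,0,0,0.4],[0,0,0,0,0,0,0.3],[0,0,0,0,0,0,0.3],[0,0,0,0,0,0,0.3],[0,0,0,0,0,0,0.3]]' 40
python3 - <<'E'
from h import *
status()
im=read_camera("scene");cv2.imwrite("pics/s3.png",cv2.resize(im[150:260,260:380],None,fx=5,fy=5,interpolation=2))
E
```

```text
clock: 4.25
tcp_pos: [0.6128, 0.142, 0.2729]
orientation: [0.0, 0.13, 0.992, -0.0]
wrist_force: [0.2, -0.2, -0.4]
finger_gap: 0.0255
t 4.25 tcp [612.8 142.  272.9] phi 2.8812 z [ 0.e+00 -1.e-04 -1.e+00] F [ 0.16 -0.18 -0.42] T [ 0.023  0.015 -0.02 ] gap 25.5 j [ 0.1    0.481 -0.032  1.057 -0.     0.36 ]
```

View pics/s3.png

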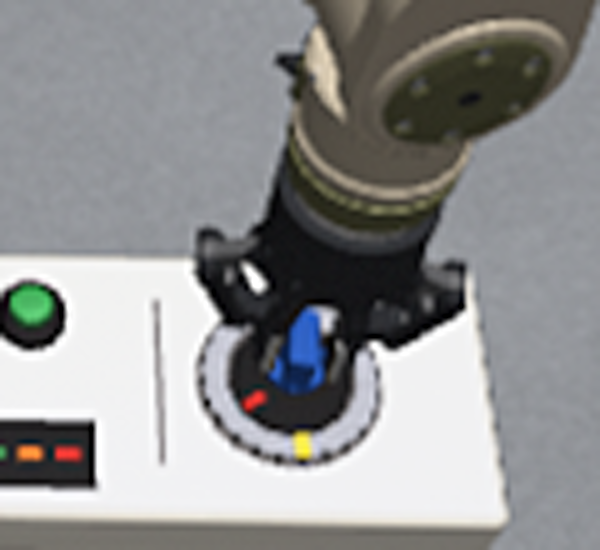

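The pads stand either side of the bar and it's lining up with them. Next I'll grip it fully.

```bash
python3 -m crank '[[0,0,0,0,0,0,0.22],[0,0,0,0,0,0,0.1],[0,0,0,0,0,0,0],[0,0,0,0,0,0,0],[0,0,0,0,0,0,0],[0,0,0,0,0,0,0],[0,0,0,0,0,0,0],[0,0,0,0,0,0,0]]' 40
python3 - <<'E'
from h import *
status()
im=read_camera("scene");cv2.imwrite("pics/s4.png",cv2.resize(im[150:260,260:380],None,fx=5,fy=5,interpolation=2))
status()
E
```

```text
clock: 5.3
tcp_pos: [0.6127, 0.1417, 0.2728]
orientation: [-0.0, 0.13, 0.992, -0.0]
wrist_force: [-1.3, -5.3, 2.0]
finger_gap: 0.0151
t 5.3 tcp [612.7 141.7 272.8] phi 2.8809 z [-2.e-04 -9.e-04 -1.e+00] F [-1.33 -5.33  1.97] T [-1.022e+00  3.640e-01  1.000e-03] gap 15.1 j [ 1.000e-01  4.810e-01 -3.300e-02  1.058e+00 -1.000e-03  3.610e-01]
t 5.35 tcp [612.7 141.7 272.8] phi 2.881 z [-3.e-04 -9.e-04 -1.e+00] F [-2.29 -5.51  2.7 ] T [-1.071  0.367 -0.004] gap 15.3 j [ 1.000e-01  4.810e-01 -3.300e-02  1.058e+00 -1.000e-03  3.610e-01]
```

View pics/s4.png

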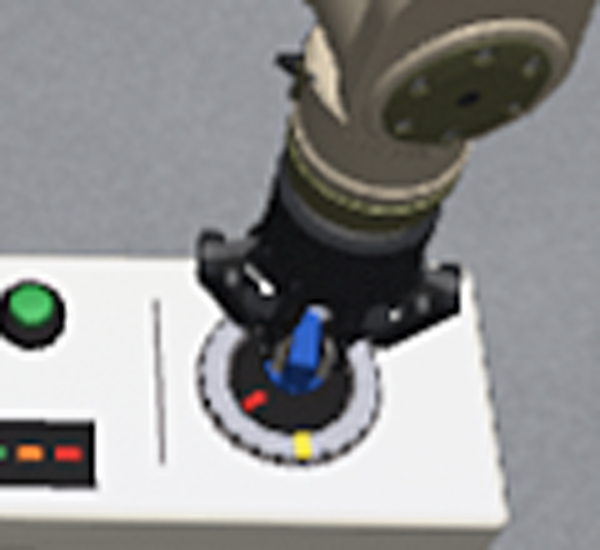

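```bash
python3 -m crank '[[-0.1,-0.4,0,0,0,0,0],[-0.1,-0.4,0,0,0,0,0],[0,0,0.3,0,0,0,0],[0,0,0.3,0,0,0,0],[0,0,0.3,0,0,0,0],[0,0,0.3,0,0,0,0],[0,0,0.3,0,0,0,0],[0,0,0,0,0,0,0]]' 60
python3 -c "
from h import *
status()"
```

```text
clock: 6.35
tcp_pos: [0.6127, 0.1413, 0.2713]
orientation: [-0.0, 0.13, 0.992, 0.0]
wrist_force: [-1.9, 0.0, 2.9]
finger_gap: 0.0151
t 6.35 tcp [612.7 141.3 271.3] phi 2.8814 z [-1.e-04  4.e-04 -1.e+00] F [-1.91  0.03  2.88] T [-0.002  0.544  0.03 ] gap 15.1 j [ 0.099  0.482 -0.035  1.054  0.     0.359]
```

```bash
python3 -m crank '[[0.2,0,0.2,0,0,0,0],[0,0,0.2,0,0,0,0],[0,0,0.2,0,0,0,0],[0,0,0.2,0,0,0,0],[0,0,0.2,0,0,0,0],[0,0,0,0,0,0,0],[0,0,0,0,0,0,0],[0,0,0,0,0,0,0]]' 60
python3 -c "
from h import *
status()"
python3 -m crank '[[0,0,0.2,0,0,0,0],[0,0,0.2,0,0,0,0],[0,0,0.2,0,0,0,0],[0,0,0.2,0,0,0,0],[0,0,0,0,0,0,0],[0,0,0,0,0,0,0],[0,0,0,0,0,0,0],[0,0,0,0,0,0,0]]' 60
python3 -c "
from h import *
status()"
```

```text
clock: 7.35
tcp_pos: [0.6126, 0.1413, 0.2704]
orientation: [0.0, 0.13, 0.992, 0.0]
wrist_force: [-2.1, 1.5, 3.8]
finger_gap: 0.0148
t 7.35 tcp [612.6 141.3 270.4] phi 2.8813 z [ 1.e-04  2.e-04 -1.e+00] F [-2.07  1.48  3.78] T [ 0.387  0.396 -0.015] gap 14.8 j [ 0.099  0.482 -0.037  1.051  0.     0.359]
clock: 8.35
tcp_pos: [0.6126, 0.1412, 0.2696]
orientation: [0.0, 0.13, 0.992, 0.0]
wrist_force: [-2.2, 2.7, 2.4]
finger_gap: 0.0149
t 8.35 tcp [612.6 141.2 269.6] phi 2.8813 z [ 2.e-04  2.e-04 -1.e+00] F [-2.18  2.71  2.44] T [ 0.811  0.229 -0.017] gap 14.9 j [ 0.099  0.483 -0.038  1.05   0.     0.359]
```

```bash
python3 -m crank '[[0,0,0.2,0,0,0,0],[0,0,0.2,0,0,0,0],[0,0,0.2,0,0,0,0],[0,0,0.2,0,0,0,0],[0,0,0,0,0,0,0],[0,0,0,0,0,0,0],[0,0,0,0,0,0,0],[0,0,0,0,0,0,0]]' 60
python3 -c "
from h import *
status()"
```

```text
clock: 9.35
tcp_pos: [0.6126, 0.1412, 0.2688]
orientation: [0.0, 0.13, 0.992, 0.0]
wrist_force: [-0.9, 3.5, 3.2]
finger_gap: 0.015
t 9.35 tcp [612.6 141.2 268.8] phi 2.8812 z [ 2.e-04  1.e-04 -1.e+00] F [-0.85  3.53  3.2 ] T [ 0.999  0.16  -0.024] gap 15.0 j [ 0.099  0.483 -0.039  1.048  0.     0.359]
```

```bash
python3 -m crank '[[0,0.2,0.2,0,0,0,0],[0,0.2,0.2,0,0,0,0],[0,0,0.2,0,0,0,0],[0,0,0.2,0,0,0,0],[0,0,0,0,0,0,0],[0,0,0,0,0,0,0],[0,0,0,0,0,0,0],[0,0,0,0,0,0,0]]' 60
python3 -c "
from h import *
status()"
```

```text
clock: 10.35
tcp_pos: [0.6126, 0.1414, 0.2682]
orientation: [0.0, 0.13, 0.992, -0.0]
wrist_force: [-1.3, 2.0, 4.6]
finger_gap: 0.0147
t 10.35 tcp [612.6 141.4 268.2] phi 2.881 z [ 1.e-04 -5.e-04 -1.e+00] F [-1.29  1.97  4.55] T [0.536 0.406 0.081] gap 14.7 j [ 9.900e-02  4.840e-01 -4.000e-02  1.047e+00 -1.000e-03  3.600e-01]
```

```bash
python3 -m crank '[[0,0,0.2,0,0,0,0],[0,0,0.2,0,0,0,0],[0,0,0.2,0,0,0,0],[0,0,0.1,0,0,0,0],[0,0,0,0,0,0,0],[0,0,0,0,0,0,0],[0,0,0,0,0,0,0],[0,0,0,0,0,0,0]]' 60
python3 -c "
from h import *
status()"
```

```text
clock: 11.35
tcp_pos: [0.6126, 0.1414, 0.2679]
orientation: [0.0, 0.13, 0.992, -0.0]
wrist_force: [-2.9, 1.0, 7.9]
finger_gap: 0.0147
t 11.35 tcp [612.6 141.4 267.9] phi 2.881 z [ 4.e-04 -5.e-04 -1.e+00] F [-2.91  0.98  7.93] T [0.498 0.556 0.014] gap 14.7 j [ 9.900e-02  4.840e-01 -4.100e-02  1.046e+00 -1.000e-03  3.600e-01]
```

```bash
python3 -m crank '[[0.2,0,0.2,0,0,0,0],[0.1,0,0.2,0,0,0,0],[0,0,0.2,0,0,0,0],[0,0,0,0,0,0,0],[0,0,0,0,0,0,0],[0,0,0,0,0,0,0],[0,0,0,0,0,0,0],[0,0,0,0,0,0,0]]' 60
python3 -c "
from h import *
status()
for i in range(2): read_camera('scene');status()"
```

```text
clock: 12.35
tcp_pos: [0.6124, 0.1414, 0.2677]
orientation: [0.001, 0.13, 0.992, -0.0]
wrist_force: [-2.8, 2.4, 9.5]
finger_gap: 0.0148
t 12.35 tcp [612.4 141.4 267.7] phi 2.881 z [ 1.2e-03 -6.0e-04 -1.0e+00] F [-2.76  2.4   9.5 ] T [ 0.427  0.611 -0.034] gap 14.8 j [ 9.900e-02  4.830e-01 -4.200e-02  1.044e+00 -1.000e-03  3.600e-01]
t 12.4 tcp [612.4 141.4 267.8] phi 2.881 z [ 1.2e-03 -6.0e-04 -1.0e+00] F [-1.92  1.58  9.16] T [0.424 0.592 0.014] gap 14.7 j [ 9.900e-02  4.830e-01 -4.200e-02  1.044e+00 -1.000e-03  3.600e-01]
t 12.45 tcp [612.5 141.4 267.7] phi 2.881 z [ 1.2e-03 -6.0e-04 -1.0e+00] F [-2.79  1.87  8.38] T [0.493 0.575 0.01 ] gap 15.1 j [ 9.900e-02  4.830e-01 -4.200e-02  1.044e+00 -1.000e-03  3.600e-01]
```

```bash
python3 -m crank '[[0,0,0.2,0,0,0,0],[0,0,0.2,0,0,0,0],[0,0,0.2,0,0,0,0],[0,0,0.2,0,0,0,0],[0,0,0,0,0,0,0],[0,0,0,0,0,0,0],[0,0,0,0,0,0,0],[0,0,0,0,0,0,0]]' 60
python3 -c "
from h import *
status()
for i in range(2): read_camera('scene');status()"
```

```text
clock: 13.45
tcp_pos: [0.6124, 0.1414, 0.2674]
orientation: [0.001, 0.13, 0.992, -0.0]
wrist_force: [-3.2, 1.1, 12.6]
finger_gap: 0.0151
t 13.45 tcp [612.4 141.4 267.4] phi 2.881 z [ 1.5e-03 -6.0e-04 -1.0e+00] F [-3.21  1.06 12.62] T [ 0.397  0.807 -0.008] gap 15.1 j [ 9.900e-02  4.830e-01 -4.300e-02  1.043e+00 -1.000e-03  3.600e-01]
t 13.5 tcp [612.4 141.4 267.4] phi 2.881 z [ 1.5e-03 -6.0e-04 -1.0e+00] F [-3.66  1.04 11.05] T [0.41  0.814 0.026] gap 14.7 j [ 9.900e-02  4.830e-01 -4.300e-02  1.043e+00 -1.000e-03  3.600e-01]
t 13.55 tcp [612.4 141.4 267.4] phi 2.881 z [ 1.5e-03 -7.0e-04 -1.0e+00] F [-3.53  1.18 11.66] T [0.408 0.758 0.032] gap 14.8 j [ 1.000e-01  4.830e-01 -4.300e-02  1.043e+00 -1.000e-03  3.600e-01]
```

```bash
python3 -m crank '[[0,0,0.2,0,0,0,0],[0,0,0.1,0,0,-4,0],[0,0,0,0,0,-4,0],[0,0,0,0,0,-4,0],[0,0,0,0,0,-4,0],[0,0,0,0,0,-4,0],[0,0,0,0,0,0,0],[0,0,0,0,0,0,0]]' 60
python3 - <<'E'
from h import *
status()
im=read_camera("scene");cv2.imwrite("pics/s5.png",cv2.resize(im[150:260,260:380],None,fx=5,fy=5,interpolation=2));cv2.imwrite("pics/s5r.png",im)
status();m=masks(im);b=(290,195,350,260);print(cents(m['red1'],b),cents(m['yellow'],b))
E
```

```text
clock: 14.55
tcp_pos: [0.6124, 0.1418, 0.2673]
orientation: [0.001, -0.044, 0.999, 0.0]
wrist_force: [-4.9, 3.0, 11.8]
finger_gap: 0.0148
t 14.55 tcp [612.4 141.8 267.3] phi -3.0527 z [ 1.7e-03  5.0e-04 -1.0e+00] F [-4.94  3.04 11.81] T [0.773 0.889 0.005] gap 14.8 j [ 0.1    0.483 -0.043  1.043  0.     0.011]
t 14.6 tcp [612.4 141.8 267.4] phi -3.0527 z [ 1.7e-03  5.0e-04 -1.0e+00] F [-3.83  3.56 12.3 ] T [ 0.802  0.878 -0.017] gap 14.9 j [ 0.1    0.483 -0.043  1.043  0.     0.011]
[(15, [313.07, 231.8])] [(18, [320.0, 238.5])]
```

View pics/s5.png

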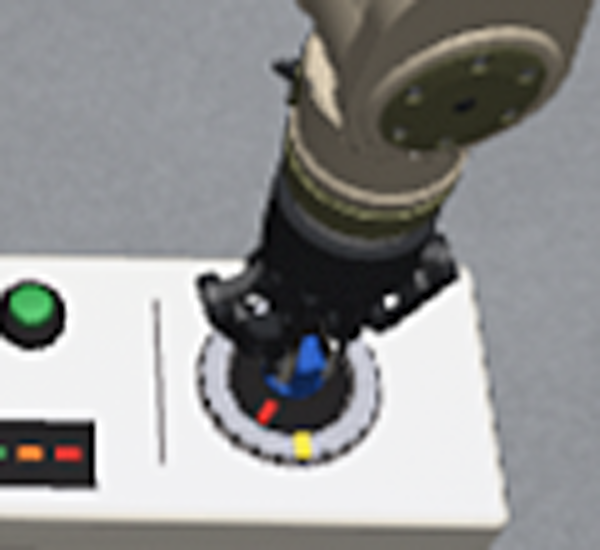

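The disc follows the knob: the red mark went from (310.3,229.5) to (313.1,231.8), and the tab is still at (320,238.5). I'll work out the remaining angle.

```bash
cat >> h.py <<'E'
def ang(im=None,c=(.6125,.1414)):
    if im is None: im=read_camera("scene")
    h=cv2.cvtColor(im,cv2.COLOR_BGR2HSV);out=[]
    sat=h[...,1].astype(float)
    for k,z,lo in(('red',.0758,None),('yellow',.0795,None)):
        w=np.zeros(h.shape[:2]);hh=h[...,0].astype(int)
        m=((hh<10)|(hh>172))&(h[...,1]>90)&(h[...,2]>60) if k=='red' else (hh>20)&(hh<36)&(h[...,1]>90)&(h[...,2]>80)
        w[m]=sat[m]; w[:215]=0;w[255:]=0;w[:,:298]=0;w[:,345:]=0
        ys,xs=np.nonzero(w);u=(xs*w[ys,xs]).sum()/w.sum();v=(ys*w[ys,xs]).sum()/w.sum()
        p=onz('scene',(u,v),z)[:2]-np.array(c);out.append(np.arctan2(p[1],p[0]));print(k,len(xs),round(u,2),round(v,2),'r',np.hypot(*p).round(4),'ang',out[-1].round(3))
    print('tab-pointer deg',np.degrees(out[1]-out[0]).round(1))
E
python3 -c "
from h import *
ang(cv2.imread('pics/scene0.png'));ang(cv2.imread('pics/s5r.png'))"
```

```text
red 20 310.44 229.66 r 0.0232 ang -1.108
yellow 18 320.02 238.52 r 0.0401 ang -0.039
tab-pointer deg 61.2
red 18 313.01 231.92 r 0.0233 ang -0.712
yellow 18 320.02 238.53 r 0.0401 ang -0.039
tab-pointer deg 38.5
```

```bash
python3 -m crank '[[0.4,0.3,0,0,0,-4,0],[0,0,0,0,0,-4,0],[0,0,0,0,0,-4,0],[0,0,0,0,0,-4,0],[0,0,0,0,0,-4,0],[0,0,0,0,0,-4,0],[0,0,0,0,0,-4,0],[0,0,0,0,0,0,0]]' 60
python3 - <<'E'
from h import *
status()
im=read_camera("scene");cv2.imwrite("pics/s6.png",cv2.resize(im[150:260,260:380],None,fx=5,fy=5,interpolation=2))
status();ang(im)
E
```

```text
clock: 15.6
tcp_pos: [0.612, 0.1424, 0.2673]
orientation: [0.001, -0.285, 0.958, 0.0]
wrist_force: [-3.3, 4.4, 12.4]
finger_gap: 0.0153
t 15.6 tcp [612.  142.4 267.3] phi -2.5631 z [ 0.0017  0.0014 -1.    ] F [-3.34  4.38 12.41] T [1.091 0.992 0.03 ] gap 15.3 j [ 1.010e-01  4.830e-01 -4.400e-02  1.042e+00  1.000e-03 -4.780e-01]
t 15.65 tcp [612.  142.4 267.4] phi -2.5636 z [ 0.0018  0.0014 -1.    ] F [-3.82  4.6  12.03] T [ 1.102  0.963 -0.052] gap 14.6 j [ 1.010e-01  4.830e-01 -4.400e-02  1.042e+00  1.000e-03 -4.770e-01]
red 19 317.34 233.36 r 0.0235 ang -0.197
yellow 18 320.02 238.53 r 0.0401 ang -0.039
tab-pointer deg 9.1
```

View pics/s6.png

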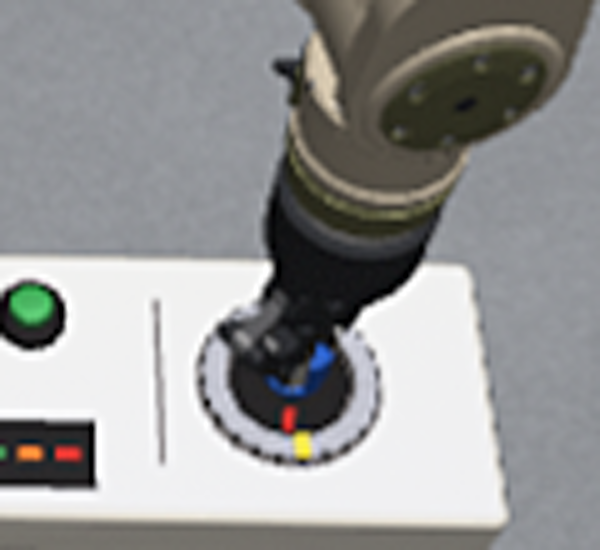

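```bash
python3 - <<'E'
from h import *
uv=[(310.44,229.66),(313.01,231.92),(317.34,233.36)];d=np.array([0,20.0,48.06])*np.pi/180
P=[onz('scene',u,z)[:2] for u,z in zip(uv,(.0762,.0758,.0758))]
A=[];b=[]
for p,t in zip(P,d):
    c,s=np.cos(t),np.sin(t);A+=[[1,0,c,-s],[0,1,s,c]];b+=list(p)
x,res,_,_=np.linalg.lstsq(np.array(A),np.array(b),rcond=None);print(x[:2],np.hypot(x[2],x[3]),np.degrees(np.arctan2(x[3],x[2])),res)
y=onz('scene',(320.02,238.53),.0795)[:2]-x[:2];print('tab',np.hypot(*y),np.degrees(np.arctan2(y[1],y[0])))
a=cv2.imread("pics/scene0.png");h=cv2.cvtColor(a,cv2.COLOR_BGR2HSV)
# disc centre: inner edge of ring (dark region), z=.076..
g=((h[...,2]<70)).astype(np.uint8);g[:,:303]=0;g[:,334:]=0;g[:212]=0;g[238:]=0
hu=cv2.convexHull(max(cv2.findContours(g,0,1)[0],key=cv2.contourArea)).reshape(-1,2)
Q=np.array([onz('scene',q,.077)[:2] for q in hu]);B=np.c_[2*Q,np.ones(len(Q))];s=np.linalg.lstsq(B,(Q**2).sum(1),rcond=None)[0];print('disc',s[:2],np.sqrt(s[2]+s[:2]@s[:2]))
E
```

```text
[0.61111678 0.14263931] 0.02512853190958535 -61.33832975295376 [6.6822151e-08]
tab 0.041587743791108425 -3.883460756243431
disc [0.61181017 0.14244662] 0.03253231591518339
```

```bash
python3 -m crank '[[0,0,0,0,0,-3.1,0],[0,0,0,0,0,-3.1,0],[0,0,0,0,0,-3.1,0],[0,0,0,0,0,0,0],[0,0,0,0,0,0,0],[0,0,0,0,0,0,0],[0,0,0,0,0,0,0],[0,0,0,0,0,0,0]]' 60
python3 - <<'E'
from h import *
status()
im=read_camera("scene");cv2.imwrite("pics/s7.png",cv2.resize(im[150:260,260:380],None,fx=5,fy=5,interpolation=2))
ang(im,(.6114,.1424))
E
```

```text
clock: 16.65
tcp_pos: [0.6118, 0.1425, 0.2673]
orientation: [0.001, -0.362, 0.932, 0.001]
wrist_force: [-3.6, 5.6, 13.1]
finger_gap: 0.015
t 16.65 tcp [611.8 142.5 267.3] phi -2.4012 z [ 0.0014  0.0017 -1.    ] F [-3.63  5.56 13.11] T [ 1.204  1.11  -0.058] gap 15.0 j [ 0.101  0.483 -0.044  1.042  0.002 -0.639]
red 16 318.89 233.31 r 0.0244 ang -0.06
yellow 17 320.09 238.67 r 0.0417 ang -0.06
tab-pointer deg 0.0
```

View pics/s7.png

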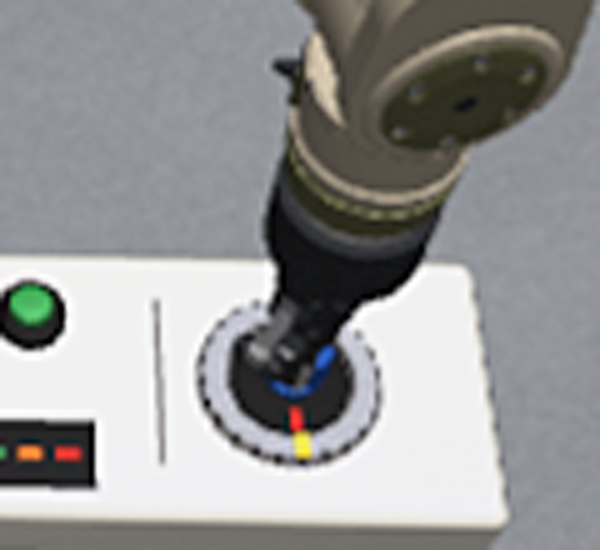

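Pointer and tab now line up: red at (318.9,233.3), tab at (320.1,238.6), difference about 0°. I'll raise straight up with the grip held so the knob comes off the disc, then open.

```bash
python3 -m crank '[[0,0.3,-1,0,0,0,0],[0,0.2,-1,0,0,0,0],[0,0,-1.5,0,0,0,0],[0,0,-1.5,0,0,0,0],[0,0,-1,0,0,0,0],[0,0,-0.5,0,0,0,0],[0,0,0,0,0,0,0],[0,0,0,0,0,0,0]]' 60
python3 - <<'E'
from h import *
status()
im=read_camera("scene")
ang(im,(.6114,.1424))
E
```

```text
clock: 17.7
tcp_pos: [0.6119, 0.1426, 0.2719]
orientation: [0.0, -0.362, 0.932, 0.0]
wrist_force: [0.4, 5.5, 3.0]
finger_gap: 0.0146
t 17.7 tcp [611.9 142.6 271.9] phi -2.4016 z [ 5.e-04  1.e-03 -1.e+00] F [0.45 5.54 2.96] T [ 1.259 -0.031  0.017] gap 14.6 j [ 1.010e-01  4.800e-01 -3.600e-02  1.054e+00  1.000e-03 -6.390e-01]
red 16 318.89 233.3 r 0.0244 ang -0.06
yellow 17 320.08 238.67 r 0.0417 ang -0.06
tab-pointer deg 0.0
```

```bash
python3 -m crank '[[0,0.4,-1,0,0,0,0],[0,0,0,0,0,0,0.3],[0,0,0,0,0,0,0.6],[0,0,0,0,0,0,1],[0,0,0,0,0,0,1],[0,0,-20,0,0,0,1],[0,0,-40,0,0,0,1],[0,0,-40,0,0,0,1]]' 60
python3 - <<'E'
from h import *
status()
im=read_camera("scene");cv2.imwrite("pics/s8.png",cv2.resize(im[150:260,240:380],None,fx=5,fy=5,interpolation=2))
ang(im,(.6114,.1424))
E
```

```text
clock: 18.75
tcp_pos: [0.6112, 0.1424, 0.3738]
orientation: [-0.001, -0.361, 0.932, -0.0]
wrist_force: [-0.5, -0.1, -0.1]
finger_gap: 0.0851
t 18.75 tcp [611.2 142.4 373.8] phi -2.402 z [-9.e-04 -5.e-04 -1.e+00] F [-0.49 -0.06 -0.06] T [0.016 0.039 0.013] gap 85.1 j [ 0.101  0.426  0.135  1.281 -0.    -0.638]
red 16 318.89 233.31 r 0.0244 ang -0.06
yellow 17 320.08 238.67 r 0.0417 ang -0.06
tab-pointer deg 0.0
```

View pics/s8.png

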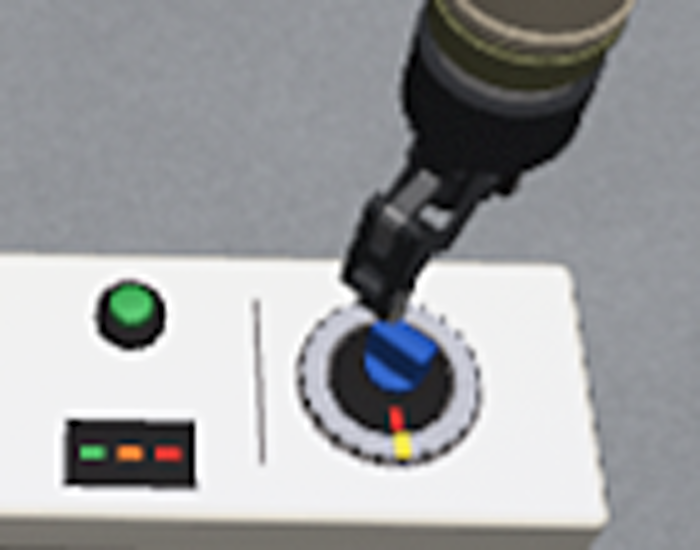

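The knob is up and free, the pointer is on the tab, and the tab hasn't moved. Now for the start button, with the fingers shut.

```bash
python3 -m crank '[[30,-15,0,0,0,0,0],[30,-15,0,0,0,0,0],[30,-15,0,0,0,0,0],[30,-15,0,0,0,0,0],[8.8,-4.6,20,0,0,0,0],[0,0,30,0,0,0,0],[0,0,30,0,0,0,0],[0,0,10,0,0,0,0]]' 60
python3 - <<'E'
from h import *
status();plan([.5598,.0078,.268],0,1)
im=read_camera("scene");cv2.imwrite("pics/s9.png",cv2.resize(im[140:260,200:340],None,fx=5,fy=5,interpolation=2))
E
```

```text
clock: 19.8
tcp_pos: [0.5588, 0.008, 0.2812]
orientation: [-0.001, -0.361, 0.932, 0.001]
wrist_force: [-0.1, -0.5, 0.8]
finger_gap: -0.0005
t 19.8 tcp [558.8   8.  281.2] phi -2.4021 z [-3.2e-03  2.0e-04 -1.0e+00] F [-0.14 -0.52  0.78] T [ 0.033 -0.004 -0.021] gap -0.5 j [-0.129  0.351 -0.213  1.011 -0.    -0.869]
[-0.6, -0.8, 13.2]
```

View pics/s9.png

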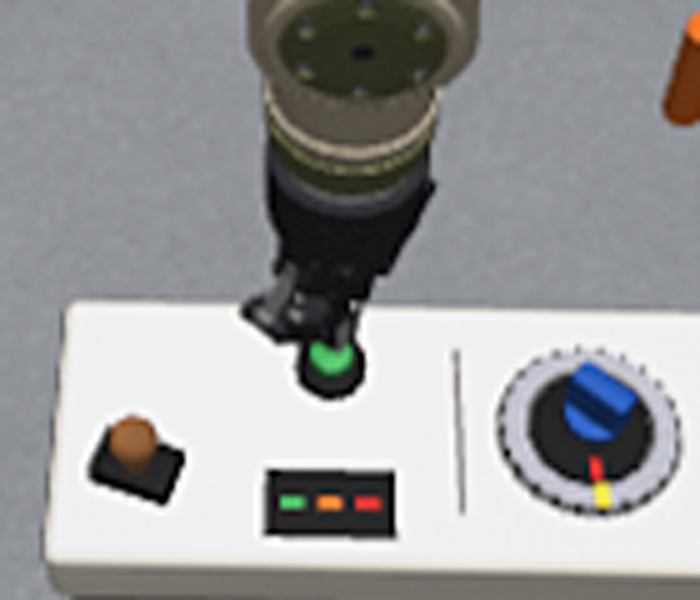

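The shut fingertips are right above the green cap at crop (332,355). I'll go down in small steps and watch the force.

```bash
python3 -m crank '[[0,0,4,0,0,0,0],[0,0,4,0,0,0,0],[0,0,3,0,0,0,0],[0,0,2,0,0,0,0],[0,0,2,0,0,0,0],[0,0,1,0,0,0,0],[0,0,0,0,0,0,0],[0,0,0,0,0,0,0]]' 60
python3 -c "
from h import *
status()"
python3 -m crank '[[0,0,0.5,0,0,0,0],[0,0,0.5,0,0,0,0],[0,0,0.5,0,0,0,0],[0,0,0.5,0,0,0,0],[0,0,0.5,0,0,0,0],[0,0,0.5,0,0,0,0],[0,0,0,0,0,0,0],[0,0,0,0,0,0,0]]' 60
python3 -c "
from h import *
status()"
```

```text
clock: 20.85
tcp_pos: [0.5598, 0.008, 0.2671]
orientation: [0.0, -0.361, 0.932, -0.0]
wrist_force: [0.1, 0.3, 0.4]
finger_gap: 0.0002
t 20.85 tcp [559.8   8.  267.1] phi -2.4019 z [ 1.e-04 -1.e-04 -1.e+00] F [0.13 0.28 0.42] T [ 0.027  0.029 -0.027] gap 0.2 j [-0.129  0.362 -0.233  0.975 -0.    -0.869]
clock: 21.85
tcp_pos: [0.5597, 0.008, 0.2642]
orientation: [0.0, -0.361, 0.932, -0.0]
wrist_force: [-0.5, 0.6, 1.1]
finger_gap: 0.0
t 21.85 tcp [559.7   8.  264.2] phi -2.4019 z [ 1.e-04 -1.e-04 -1.e+00] F [-0.5   0.61  1.08] T [0.064 0.096 0.016] gap 0.0 j [-0.129  0.365 -0.237  0.969 -0.    -0.869]
```

```bash
python3 -m crank '[[0,0,0.5,0,0,0,0],[0,0,0.5,0,0,0,0],[0,0,0.5,0,0,0,0],[0,0,0.5,0,0,0,0],[0,0,0,0,0,0,0],[0,0,0,0,0,0,0],[0,0,0,0,0,0,0],[0,0,0,0,0,0,0]]' 60
python3 -c "
from h import *
status()"
python3 -m crank '[[0,0,0.5,0,0,0,0],[0,0,0.5,0,0,0,0],[0,0,0.5,0,0,0,0],[0,0,0.5,0,0,0,0],[0,0,0,0,0,0,0],[0,0,0,0,0,0,0],[0,0,0,0,0,0,0],[0,0,0,0,0,0,0]]' 60
python3 -c "
from h import *
status()"
```

```text
clock: 22.85
tcp_pos: [0.5598, 0.008, 0.2621]
orientation: [0.0, -0.361, 0.932, -0.0]
wrist_force: [-0.8, -0.9, 2.6]
finger_gap: -0.0001
t 22.85 tcp [559.8   8.  262.1] phi -2.4019 z [ 1.e-04 -1.e-04 -1.e+00] F [-0.85 -0.93  2.64] T [ 0.065  0.234 -0.03 ] gap -0.1 j [-0.129  0.367 -0.24   0.964 -0.    -0.869]
clock: 23.85
tcp_pos: [0.5598, 0.008, 0.2601]
orientation: [0.0, -0.361, 0.932, -0.0]
wrist_force: [-2.0, -0.7, 4.4]
finger_gap: 0.0003
t 23.85 tcp [559.8   8.  260.1] phi -2.4019 z [ 1.e-04 -1.e-04 -1.e+00] F [-1.97 -0.7   4.39] T [ 0.049  0.282 -0.068] gap 0.3 j [-0.129  0.369 -0.243  0.959 -0.    -0.869]
```

```bash
python3 -m crank '[[0,0,0.5,0,0,0,0],[0,0,0.5,0,0,0,0],[0,0,0.5,0,0,0,0],[0,0,0.3,0,0,0,0],[0,0,0,0,0,0,0],[0,0,0,0,0,0,0],[0,0,0,0,0,0,0],[0,0,0,0,0,0,0]]' 60
python3 -c "
from h import *
status()"
```

```text
clock: 24.85
tcp_pos: [0.5597, 0.008, 0.2594]
orientation: [0.0, -0.361, 0.932, -0.0]
wrist_force: [-4.2, 0.5, 11.3]
finger_gap: -0.0
t 24.85 tcp [559.7   8.  259.4] phi -2.4019 z [ 8.e-04 -3.e-04 -1.e+00] F [-4.21  0.55 11.34] T [ 0.065  0.859 -0.025] gap -0.0 j [-0.129  0.369 -0.244  0.957 -0.    -0.869]
```

The button is on its end stop, with the force jumping to 11 N. Now I'll back off straight up.

```bash
python3 -m crank '[[0,0,-3,0,0,0,0],[0,0,-5,0,0,0,0],[0,0,-15,0,0,0,0],[0,0,-30,0,0,0,0],[0,0,-40,0,0,0,0],[0,0,-40,0,0,0,0],[0,0,0,0,0,0,0],[0,0,0,0,0,0,0]]' 60
python3 - <<'E'
from h import *
status()
im=read_camera("scene");cv2.imwrite("pics/s10.png",im);ang(im,(.6114,.1424))
t=read_camera("top");cv2.imwrite("pics/t10.png",t)
m=masks(im);print(cents(m['green'],(200,185,370,270)))
E
```

```text
clock: 25.85
tcp_pos: [0.5596, 0.008, 0.3912]
orientation: [-0.0, -0.361, 0.932, -0.0]
wrist_force: [0.4, 0.9, -0.3]
finger_gap: -0.0
t 25.85 tcp [559.6   8.  391.2] phi -2.4019 z [ 0.e+00 -1.e-04 -1.e+00] F [ 0.45  0.91 -0.29] T [-0.039  0.054 -0.001] gap -0.0 j [-0.129  0.287 -0.022  1.261 -0.    -0.869]
red 16 318.89 233.31 r 0.0244 ang -0.06
yellow 17 320.08 238.67 r 0.0417 ang -0.06
tab-pointer deg 0.0
[(66, [265.95, 210.76]), (16, [258.19, 240.0])]
```

View pics/s10.png

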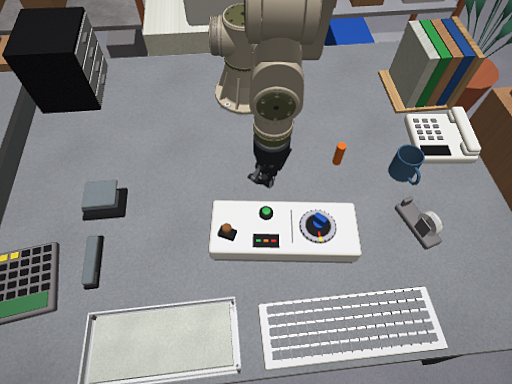

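The pointer sits at the tab, at about (319,233) and (320,238.7). The button is back up at (266,210.8), and the stamp, glue, mug, tape, stapler and punch haven't moved. The arm is clear, so I'm handing in.

```bash
python3 -c "
from workcell import *
print(hand_in())"
```

```text
the job is handed in; nothing more can be done
None
```

The laminator is set and started, and I handed the job in at about 26 s; the hand-in gives no verdict.

- **Knob:** I gripped it and pushed it in slowly until it bit, holding about 12–13 N of push. I then turned it 57° counterclockwise, let it rise in the grip and released it.
- **Start button:** I pressed it with shut fingers to its end stop. The force rose from about 4 N to 11 N there.

**Last checks:**
- The pointer measured about 0° off the tab, though small marks in the image leave this good to only a few degrees. Estimates made part-way through the turn differed by up to about 4° until I refined the dial's centre.
- The tab centroid moved by about 0.15 px, well under 1 mm.
- The green button cap is back at its starting pixel position.
- The wrist force is about 1 N or less, and the arm is clear of everything.
- In the final scene picture the bystanders look unmoved; I judged that by eye rather than measuring it.
- That the knob is back up I judged from the picture and from the push falling to about its light spring force just before release. The press joint itself can't be read.

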